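Refit the spice shelf boards and load them

TASK

The two boards of the spice shelf were pulled forward off their pins when the cold hob was wiped. Slide each board back along its own stand (the tab in its middle is there to hold it by), without lifting it off, until its holes drop over both pins and it lies flat and fully home; and stand every spice jar that waits along the front of the hob upright on the long board, and the salt shaker and the pepper mill (those of them that wait there) upright on the short board. Leave everything else where it is, the jars in the far right corner included.

Things in the scene. Friction and masses are not known exactly. Their poses are not given: they have to be found in the camera images.
- stand_long: The long riser stand, fixed: two wooden end cheeks 58 mm wide, joined by low steel rods. Origin: on the hob; x to its rear (away from the robot), y along it. Front of a cheek (x -76 to -4 mm): a bearer 59.5 mm high behind an 8 mm front lip. Then the bay (x -4 to 64 mm), floor 50 mm high, with a pin; then a rear stop 72 mm high. Side walls at y = +-137 mm, 67.5 mm high.
- stand_long_seat (a point): Centre of the long stand's bay on its floor, 50 mm over the hob, 30 mm behind the stand's origin; axes as the stand's. The underside centre of the seated board comes to this point, axes parallel, with 2 mm of play before and behind.
- stand_long_pin_left (a point): Top of the long stand's left (+y) pin, steel, 10 mm across, 8 mm high, 1.5 mm lower than the bearers; at (-10, +100) mm from the bay's centre.
- stand_long_pin_right (a point): Top of the long stand's right (-y) pin, of the same size; at (+10, -100) mm from the bay's centre.
- board_long: The long board, loose, light wood, 64 x 240 x 12 mm, about 0.22 kg. Origin: centre of its underside; x to the rear, y along it. Two square through holes 13 mm wide, at (-10, +100) and (+10, -100) mm. It starts lying on its stand's bearers, 58 to 64 mm too far forward, up to 14 mm off sideways, up to 0.06 rad askew. With both holes over the pins it falls 9.5 mm to the bay floor.
- board_long_tab (a point): Point on the upright finger tab in the middle of the long board, 34 mm above the board's underside (22 mm above its top). The tab is 12 mm thick (board x), 24 mm long (board y), and rises 36 mm above the board's top. Axes as the board's.
- stand_short: The short riser stand, fixed: two wooden end cheeks 58 mm wide, joined by low steel rods. Origin: on the hob; x to its rear (away from the robot), y along it. Front of a cheek (x -76 to -4 mm): a bearer 59.5 mm high behind an 8 mm front lip. Then the bay (x -4 to 64 mm), floor 50 mm high, with a pin; then a rear stop 72 mm high. Side walls at y = +-97 mm, 67.5 mm high.
- stand_short_seat (a point): Centre of the short stand's bay on its floor, 50 mm over the hob, 30 mm behind the stand's origin; axes as the stand's. The underside centre of the seated board comes to this point, axes parallel, with 2 mm of play before and behind.
- stand_short_pin_left (a point): Top of the short stand's left (+y) pin, steel, 10 mm across, 8 mm high, 1.5 mm lower than the bearers; at (-10, +60) mm from the bay's centre.
- stand_short_pin_right (a point): Top of the short stand's right (-y) pin, of the same size; at (+10, -60) mm from the bay's centre.
- board_short: The short board, loose, light wood, 64 x 160 x 12 mm, about 0.15 kg. Origin: centre of its underside; x to the rear, y along it. Two square through holes 13 mm wide, at (-10, +60) and (+10, -60) mm. It starts lying on its stand's bearers, 58 to 64 mm too far forward, up to 14 mm off sideways, up to 0.06 rad askew. With both holes over the pins it falls 9.5 mm to the bay floor.
- board_short_tab (a point): Point on the upright finger tab in the middle of the short board, 34 mm above the board's underside (22 mm above its top). The tab is 12 mm thick (board x), 24 mm long (board y), and rises 36 mm above the board's top. Axes as the board's.
- spice_1_mid (a point): A spice jar, glass with a red cap, 45 mm across, 106 mm tall, 0.11 kg, of the same shape and size as the other spice jars. Point: on its axis, half-way up (53 mm over its foot). z along its axis. May be absent.
- spice_2_mid (a point): A spice jar, glass with a red cap, 45 mm across, 106 mm tall, 0.11 kg, of the same shape and size as the other spice jars. Point: on its axis, half-way up (53 mm over its foot). z along its axis. May be absent.
- spice_3_mid (a point): A spice jar, glass with a red cap, 45 mm across, 106 mm tall, 0.11 kg, of the same shape and size as the other spice jars. Point: on its axis, half-way up (53 mm over its foot). z along its axis. May be absent.
- salt_shaker_mid (a point): A salt shaker, glass with a grey domed cap, 44 mm across up to 70 mm, narrower above, 90 mm tall, 0.10 kg. Point: on its axis, half-way up (45 mm over its foot). z along its axis. May be absent.
- pepper_mill_mid (a point): A dark wooden pepper mill, solid to the touch, 58 mm across as far up as 115 mm, above that a round head 50 mm across; 160 mm tall, 0.18 kg. Point: on its axis, half-way up (80 mm over its foot). z along its axis. May be absent.
- jam_jar: A jam jar with a grey lid, 66 mm across, 108 mm tall, on the left worktop; origin under its centre. To be left alone.
- timer: A round kitchen timer, 70 mm across, 62 mm tall, on the right worktop; origin under its centre. To be left alone.
- tea_box: A dark tea box, 70 x 143 x 71 mm, behind the stands; origin under its centre. To be left alone.
Mind the look-alikes: they are no part of the job. Leave any green look-alike of the part that bears salt_shaker_mid alone.

How it is judged:
By the outcome, as a careful person would: the job done as asked, in the order asked, and still so for the second after the job is handed in, with the robot touching nothing.
Of spice_1, spice_2, spice_3, salt_shaker, pepper_mill only 3 to 5 are there at a start; the rules pass over those that are not, and their reading is None.
At some moment in a run one of board_long, board_short may be knocked a few centimetres aside while the robot is not near it.
Once in a run the grip may slacken for a moment while it holds something.
It also fails if it takes over 210 s, if anything falls off the work surface, if the arm or the gripper's body presses on something with over 40 N, if the wrist force passes 120 N, or if a joint passes its speed limit or range.

ROBOT

A 6-joint arm with a two-finger parallel gripper is mounted at the origin on a cart in front of the work surface, level with it; the furniture and walls round the work are solid. World frame = base frame: x ahead of the robot, y to its left, z up, the work surface at z = 0. Lengths are in m, angles in degrees, forces in N, time in s.
With the tool pointing down it reaches from about 0.4 to 0.825 m from the base axis. Payload 7 kg.
Tool frame: the origin (TCP) lies midway between the tips of the shut fingers; the grasp point (between the pads) lies 19 mm behind it; z points along the fingers, y is the line along which they close (so a half turn about z gives the same grasp; the last joint's range is limited). The gripper opens to 88 mm and grips with 3 to 60 N. Pads are 19 mm wide; open, the fingers measure 130 mm over their backs; the gripper's body (78 mm by 193 mm) begins 47 mm behind the grasp point.
Start: joints at [87.496, 20.546, 0.682, 0, -70.136, -16.507], TCP at [0.22, 0.638, 0.199] pointing down, gripper open.
Joint ranges: [-176.03, 176.03], [-82.01, 121.73], [-58.28, 71.71], [-173.87, 95.51], [-174.79, -0.11], [-173.66, 173.66]. Speed limits (degrees/s): [136.94, 136.94, 172.46, 180, 180, 180].

INTERFACE

Orientations are given as a 3x3 rotation matrix whose columns are the frame's x, y, z axes.
In Python, from rig import robot gives the robot as it stands. Calls block until the motion is done:
- robot.goto(position, orientation): joint-space move of the TCP to a pose.
- robot.servo_line(position, ori=None, speed=0.15): straight line of the TCP; ori=None keeps the orientation; speed is the mean speed in m/s.
- robot.movej(angles): joint-space move.
- robot.move_gripper(opening): opening from 0.0 (shut) to 1.0 (fully open); the grip force is fixed at half the most; returns when the fingers have stopped.
- robot.dwell(seconds).
- robot.ik(position, orientation): joint angles nearest the present ones, or None.
- robot.grab_frame(name): name is "scene" or "top" or "wrist"; returns (picture, depth): 420x560x3 uint8, red, green, blue; 420x560 float32, m along the optical axis (not along the pixel's ray), 0 where there is no reading.
- robot.camera_info(name): a dict with "vfov" (degrees; the focal length in pixels is half the picture's height over the tangent of half this angle, whatever the lens; pixels are square), "cx", "cy" (the principal point, pixels), "view" (4x4, takes a point from world to camera coordinates); the wrist camera has in their place "T_tool_cam" (4x4, takes a point from camera to tool coordinates, whose origin is the TCP and whose axes are the flange's). Camera axes: x right, y down, z forward; pixel columns grow to the right and rows downward; lengths in m; the calibration is good to about 2 mm. The wrist camera is an equidistant fisheye: a pixel r from the principal point sees the ray r / f radians off the axis. A picture is of the moment at which its call begins: read the wrist's pose just before it. camera_info takes no time and is no camera call.
A pose or a line that the arm cannot do raises robot.Unreachable and nothing moves.
- robot.job_done(): hands the job in; it is judged then, once.
Readings, each from a call of its own:
- robot.read_t(): time.
- robot.read_qpos(): joint angles.
- robot.read_qvel(): joint speeds.
- robot.read_effort(): joint torques, N m.
- robot.read_position(): TCP position.
- robot.read_tcp_rot(): TCP orientation.
- robot.read_force(): force on the tool from outside, world axes, zero at the start.
- robot.read_ft_torque(): the same for the moment, N m.
- robot.read_grip_width(): opening from 0.0 (shut) to 1.0 (fully open).
- robot.read_finger_force(): force on a finger pad.
Only numpy, scipy, OpenCV 4.12 (cv2) and the standard library are available. Lean on these libraries where they do the work, as an engineer would, in place of code of your own. Each camera call takes 0.05 s, during which the arm holds its last target. There are 200 camera calls.

## Working session

There is one attempt and no reset: what is moved stays moved. The work goes in short steps, each a Python script; the robot and the scene stay as the last script left them, time stands still between calls to the robot, and variables do not carry over. Pictures are saved under pics/ and viewed, at most 14 in all, crops included, and the job is handed in when it is done.

```bash
ls; mkdir -p pics
python3 - <<'E'
from rig import robot
import cv2,numpy as np
for n in("scene","top"):
    im,d=robot.grab_frame(n); np.savez(f"/tmp/{n}.npz",im=im,d=d)
    cv2.imwrite(f"pics/{n}0.png",im[:,:,::-1]); i=robot.camera_info(n); print(n,{k:np.round(v,3).tolist() for k,v in i.items() if k!='name'})
print(robot.camera_info("wrist"),robot.read_tcp_rot(),robot.read_t())
E
```

```text
pics
scene {'vfov': 43.691, 'cx': 273.857, 'cy': 205.23, 'view': [[0.907, -0.42, 0.014, -0.533], [-0.285, -0.64, -0.714, 0.121], [0.309, 0.643, -0.7, 1.422], [0.0, 0.0, 0.0, 1.0]]}
top {'vfov': 44.808, 'cx': 283.039, 'cy': 214.521, 'view': [[-0.189, -0.982, -0.006, 0.006], [-0.939, 0.182, -0.291, 0.556], [0.287, -0.049, -0.957, 1.765], [0.0, 0.0, 0.0, 1.0]]}
{'vfov': 65.70646984690485, 'cx': 281.63418174928364, 'cy': 215.50118001713136, 'T_tool_cam': array([[-1.70323947e-03, -9.54218810e-01, -2.99104601e-01,
         8.22937461e-02],
       [ 9.99998528e-01, -1.56361693e-03, -7.06121801e-04,
         3.40592195e-04],
       [ 2.06109687e-04, -2.99105363e-01,  9.54220069e-01,
        -1.86422292e-01],
       [ 0.00000000e+00,  0.00000000e+00,  0.00000000e+00,
         1.00000000e+00]])} [[ 9.45421803e-01 -3.25848872e-01 -3.55013494e-04]
 [-3.25849037e-01 -9.45420701e-01 -1.45029854e-03]
 [ 1.36941037e-04  1.48682467e-03 -9.99998885e-01]] 0.1
```

View pics/scene0.png

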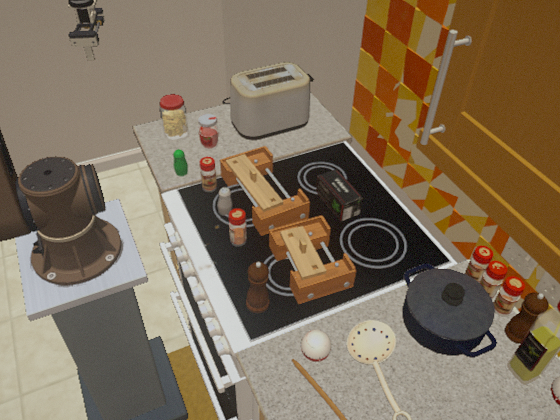

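View pics/top0.png

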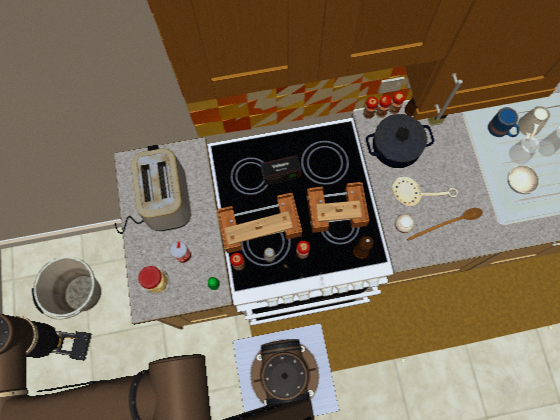

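The scene view shows these along the front of the hob:
- red-capped jars at (208,173) and (237,226)
- the grey-capped salt shaker at (224,200)
- the dark mill at (258,286)

Look-alikes to leave alone are the green shaker (180,162), the jars and mill in the far right corner (480–530, 260–310), and the red-lidded pots on the left worktop (173,115) and (208,130).

In the top view, the front row is at (237,261), (269,254), (303,249) and (363,246). The boards are at (260,228) and (338,210).

```bash
cat > h.py <<'E'
import cv2,numpy as np
from rig import robot
def f_of(i): return 210/np.tan(np.radians(i["vfov"]/2))
def grab(n):
    """picture, depth, camera origin, per-pixel world rays (z_cam=1 for fixed, unit for wrist)"""
    i=robot.camera_info(n)
    if n=="wrist":
        T=np.eye(4);T[:3,:3]=robot.read_tcp_rot();T[:3,3]=robot.read_position();T=T@i["T_tool_cam"]
    else: T=np.linalg.inv(i["view"])
    im,d=robot.grab_frame(n)
    v,u=np.mgrid[:420,:560].astype(float);x=u-i["cx"];y=v-i["cy"];f=f_of(i)
    if n=="wrist":
        r=np.hypot(x,y)+1e-9;a=r/f;R=np.dstack([x/r*np.tan(a),y/r*np.tan(a),np.ones_like(r)])
    else: R=np.dstack([x/f,y/f,np.ones_like(x)])
    return im,d,T[:3,3],R@T[:3,:3].T
def cloud(d,o,R): return o+R*d[...,None]
def onplane(px,o,R,z):
    px=np.atleast_2d(np.asarray(px,np.float32)); m=cv2.remap(R.astype(np.float32),px[:,0].copy(),px[:,1].copy(),cv2.INTER_LINEAR).reshape(-1,3)
    return (o+m*((z-o[2])/m[:,2:]))
def pin(p,o=None): return p
E
python3 - <<'E'
from h import *
for n in("top","scene"):
    im,d,o,R=grab(n);P=cloud(d,o,R);hsv=cv2.cvtColor(im,cv2.COLOR_RGB2HSV)
    pts={"top":dict(j1=(237,261),salt=(269,252),j2=(303,249),mill=(365,243),tea=(282,170),green=(213,284),BL=(250,232),BS=(330,212),hob=(270,285)),
     "scene":dict(j1=(208,160),salt=(224,192),j2=(237,214),mill=(258,268),tea=(338,185),green=(180,156),BL=(250,175),BS=(290,255),hob=(200,230))}[n]
    print(n)
    for k,(u,v) in pts.items(): print(k,np.round(P[v,u],3),im[v,u])
E
```

```text
top
j1 [0.405 0.091 0.103] [179 148 102]
salt [ 0.418 -0.024  0.091] [164 172 181]
j2 [ 0.404 -0.143  0.1  ] [179 150 105]
mill [ 0.374 -0.353  0.145] [60 33 14]
tea [ 0.721 -0.129  0.074] [26 23 24]
green [0.342 0.187 0.096] [  3 137  32]
BL [0.505 0.029 0.081] [192 154 107]
BS [ 0.525 -0.269  0.077] [195 158 108]
hob [ 0.318 -0.006 -0.004] [208 217 228]
scene
j1 [0.417 0.094 0.104] [174  92  63]
salt [ 0.415 -0.038  0.089] [171 172 173]
j2 [ 0.41  -0.151  0.108] [156 133  95]
mill [ 0.375 -0.368  0.148] [85 57 35]
tea [ 0.735 -0.123  0.068] [60 53 49]
green [0.353 0.168 0.085] [ 52 127  62]
BL [0.51  0.    0.088] [146 113  76]
BS [ 0.492 -0.303  0.067] [135 112  91]
hob [ 0.327 -0.065 -0.001] [55 57 54]
```

Run:
```python
from h import *
D=np.array([[1,0,0],[0,-1,0],[0,0,-1.]])
for k,p in dict(L=(.47,-.0,.23),S=(.47,-.28,.23)).items():
    robot.goto(p,D); print(robot.read_position(),robot.read_qpos(),robot.read_t())
    im,d,o,R=grab("wrist");np.savez(f"/tmp/w{k}.npz",im=im,d=d,o=o,R=R)
    cv2.imwrite(f"pics/w{k}.png",im[:,:,::-1])
```

```text
[0.47020949 0.00050412 0.22993373] [ 2.41335488e+01 -3.92450767e-01 -2.11633471e+01 -1.19352591e-03
 -6.92333027e+01  6.58997113e+01] 2.6333
[ 0.47025147 -0.27928812  0.22995484] [-1.01867887e+01  7.34596334e+00 -1.27681106e+01 -1.23364495e-02
 -6.98857270e+01  1.00207325e+02] 3.7667
```

View pics/wL.png

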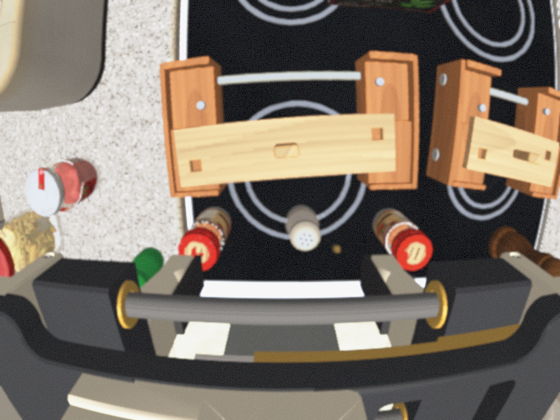

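View pics/wS.png

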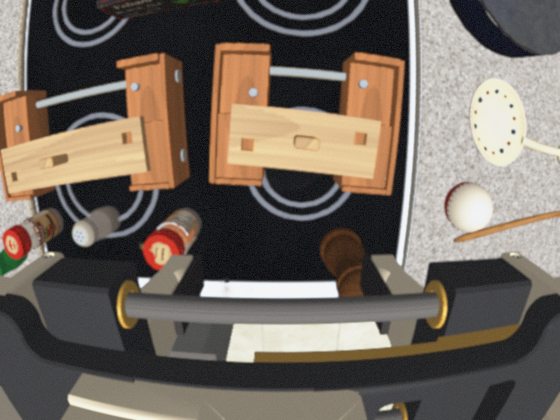

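The wL view shows the long board with its holes at (196,166) and (377,134), its pins at (200,105) and (379,82), and its tab at (288,150). The wS view shows the short board with holes at (249,143) and (361,138), pins at (253,92) and (363,84), and its tab at (306,142). The mill is at (345,250) and the jars are in front of the stands.

```bash
cat >> h.py <<'E'
def blob(mask,c,r=11):
    """centroid and area of the mask component nearest to c within r pixels"""
    m=np.zeros_like(mask,np.uint8);cv2.circle(m,tuple(map(int,np.round(c))),r,1,-1);m&=mask.astype(np.uint8)
    n,l,s,ce=cv2.connectedComponentsWithStats(m)
    if n<2: return None,0,None
    k=1+np.argmax(s[1:,4]); return ce[k],s[k,4],s[k]
def pins(im,cs,o,R,z=.058):
    hsv=cv2.cvtColor(im,cv2.COLOR_RGB2HSV);out=[]
    for c in cs:
        b,a,s=blob((hsv[...,1]<90)&(hsv[...,2]>110),c); print("pin",b,a,s[:4]); out.append(onplane(b,o,R,z)[0])
    return np.array(out)
def holes(im,cs,o,R,z=.0715):
    """square hole rim: holes are darker than the board top; use bounding rectangle"""
    g=cv2.cvtColor(im,cv2.COLOR_RGB2GRAY);out=[]
    for c in cs:
        u,v=map(int,c);t=np.percentile(g[v-13:v+14,u-13:u+14],75)
        m=(g<t-28);b,a,s=blob(m,c); 
        mm=np.zeros(g.shape,np.uint8);cv2.circle(mm,(u,v),11,1,-1);mm&=m.astype(np.uint8)
        n,l,st,ce=cv2.connectedComponentsWithStats(mm);k=1+np.argmax(st[1:,4])
        cc=cv2.minAreaRect(np.argwhere(l==k)[:,::-1].astype(np.float32)); print("hole",cc,a)
        out.append(onplane(cc[0],o,R,z)[0])
    return np.array(out)
E
python3 - <<'E'
from h import *
C=dict(L=([(200,105),(379,82)],[(196,166),(377,134)],(288,150)),S=([(253,92),(363,84)],[(249,143),(361,138)],(306,142)))
rows=[]
for k,(p,h,t) in C.items():
    Z=np.load(f"/tmp/w{k}.npz");im,o,R=Z["im"],Z["o"],Z["R"]
    P=pins(im,p,o,R);H=holes(im,h,o,R)
    for n,Q in(("pins",P),("holes",H)):
        v=Q[0]-Q[1];print(k,n,np.round(Q,4).tolist(),"dist",np.linalg.norm(v[:2]),"mid",Q.mean(0))
    for c in p+h: 
        u,v=c; rows.append(cv2.resize(im[v-15:v+16,u-15:u+16],(190,190),interpolation=cv2.INTER_CUBIC))
    rows.append(cv2.resize(im[t[1]-20:t[1]+21,t[0]-20:t[0]+21],(190,190),interpolation=cv2.INTER_CUBIC))
m=np.vstack([np.hstack(rows[:4]),np.hstack(rows[5:9])]) 
cv2.imwrite("pics/crop.png",m[:,:,::-1])
E
```

```text
pin [200.35064935 104.81818182] 77 [196 100  10  10]
pin [379.45205479  81.20547945] 73 [375  77  10   9]
hole ((194.876953125, 165.51541137695312), (12.155403137207031, 11.535228729248047), 82.87498474121094) 142
hole ((377.0296936035156, 133.79702758789062), (11.940446853637695, 11.044912338256836), 84.2894058227539) 132
L pins [[0.5681, 0.0896, 0.058], [0.596, -0.1086, 0.058]] dist 0.20019750432980118 mid [ 0.58207694 -0.00947634  0.058     ]
L holes [[0.5017, 0.0949, 0.0715], [0.5366, -0.1031, 0.0715]] dist 0.2010482548897564 mid [ 0.5191458  -0.00410996  0.0715    ]
pin [252.61538462  91.87179487] 78 [248  87  10  10]
pin [362.86842105  83.5       ] 76 [358  79  10  10]
hole ((247.0, 144.0), (12.0, 12.0), 90.0) 151
hole ((360.510009765625, 138.42999267578125), (12.445079803466797, 12.303658485412598), 8.130102157592773) 154
S pins [[0.5802, -0.2485, 0.058], [0.5921, -0.3692, 0.058]] dist 0.12129637336777428 mid [ 0.58615031 -0.30884302  0.058     ]
S holes [[0.5238, -0.2431, 0.0715], [0.5309, -0.3644, 0.0715]] dist 0.12154605463277647 mid [ 0.52730234 -0.3037542   0.0715    ]
```

View pics/crop.png

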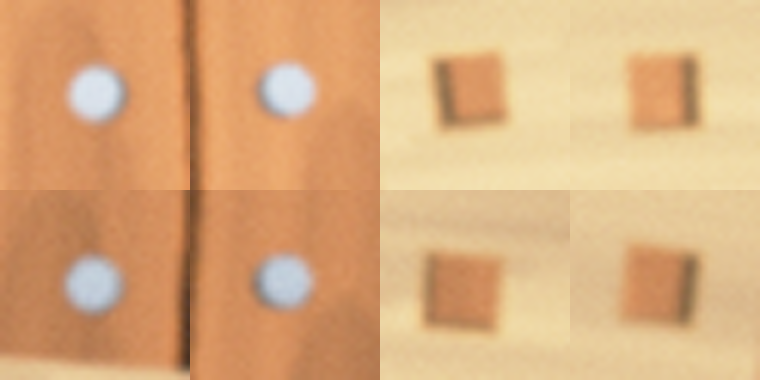

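```bash
cat >> h.py <<'E'
def rotdown(yaw,flip=False):
    """tool y along world direction yaw (deg), z down"""
    a=np.radians(yaw+(180 if flip else 0));y=np.array([np.cos(a),np.sin(a),0]);z=np.array([0,0,-1.]);return np.c_[np.cross(y,z),y,z]
def ang(v): return np.degrees(np.arctan2(v[1],v[0]))
def bestrot(p,yaw):
    """flip whose j6 stays nearer its mid range"""
    qs=[(abs(q[5]),f) for f in(False,True) if (q:=robot.ik(p,rotdown(yaw,f))) is not None]
    return min(qs)[1]
def slide(H,P,half):
    """grip the tab of the board with holes H and slide it onto pins P"""
    nom=ang((-.02,2*half)); yb=ang(H[0]-H[1])-nom; ys=ang(P[0]-P[1])-nom
    b=H.mean(0)[:2]; s=P.mean(0)[:2]; print("yaw",yb,ys,"board",b,"seat",s)
    fl=bestrot([*b,.2],yb); z=.0765
    robot.goto([*b,.2],rotdown(yb,fl)); robot.servo_line([*b,z],speed=.1)
    robot.move_gripper(0); f0=np.array(robot.read_force()); print("width",robot.read_grip_width(),"f",f0)
    robot.servo_line([*s,z],ori=rotdown(ys,fl),speed=.05)
    print("at",robot.read_position(),"f",robot.read_force(),robot.read_grip_width())
    return s,ys,fl
E
python3 - <<'E'
from h import *
H=np.array([[0.5017,0.0949,.0715],[0.5366,-0.1031,.0715]]);P=np.array([[0.5681,0.0896,.058],[0.596,-0.1086,.058]])
s,y,fl=slide(H,P,.1); print(s,y,fl,robot.read_t())
im,d,o,R=grab("wrist");np.savez("/tmp/w1.npz",im=im,d=d,o=o,R=R);cv2.imwrite("pics/w1.png",im[:,:,::-1])
E
```

```text
yaw 4.2858307688440505 2.302108292436614 board [ 0.51915 -0.0041 ] seat [ 0.58205 -0.0095 ]
width 0.12750885205846038 f [-1.75093164  0.42986735  0.10282583]
at [ 0.58179721 -0.00949309  0.07655689] f [ 0.28801986  0.69721519 -3.26657539] 0.12512658462564227
[ 0.58205 -0.0095 ] 2.302108292436614 True 9.5833
```

View pics/w1.png

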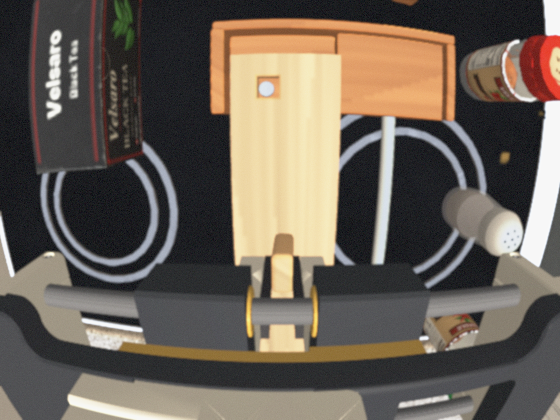

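The wrist view shows the right pin inside the board's hole at about (266,88), close to centred. I'll lower the board.

```bash
cat >> h.py <<'E'
def drop(s,yaw,fl,z=.0765):
    """lower the held board; search in small steps along the board axes if it does not fall"""
    R=rotdown(yaw,fl);bx=np.array([np.cos(np.radians(yaw)),np.sin(np.radians(yaw))]);by=np.array([-bx[1],bx[0]])
    for i,(a,b,g) in enumerate([(0,0,0)]+[(a,b,g) for g in(0,.6,-.6) for a in(0,1,-1) for b in(0,1,-1)]):
        q=np.array(s)+a*1e-3*bx+b*1e-3*by
        robot.servo_line([*q,z-.001],ori=rotdown(yaw+g,fl),speed=.03)
        robot.servo_line([*q,z-.004],speed=.02)
        f=robot.read_force();print(i,a,b,g,np.round(f,1),robot.read_position()[2])
        if abs(f[2])<6: break
    robot.servo_line([*q,z-.009],speed=.02); print("end",np.round(robot.read_force(),1),robot.read_position()[2],robot.read_grip_width())
    robot.move_gripper(1); robot.servo_line([*q,.2],speed=.15)
E
python3 - <<'E'
from h import *
drop([0.58205,-0.0095],2.3021,True)
im,d,o,R=grab("wrist");np.savez("/tmp/w2.npz",im=im,d=d,o=o,R=R);cv2.imwrite("pics/w2.png",im[:,:,::-1])
P=cloud(d,o,R);m=(np.abs(P[...,1]+.0095)<.11)&(np.abs(P[...,0]-.582+ .04*(P[...,1]+.01))<.022)&(P[...,2]<.08)&(P[...,2]>.04)&(np.abs(P[...,1]+.0095)>.03)
Q=P[m];A=np.c_[Q[:,:2]-[.582,-.0095],np.ones(len(Q))];print(len(Q),np.linalg.lstsq(A,Q[:,2],rcond=None)[0],robot.read_t())
E
```

```text
0 0 0 0 [-0.2  0.  -2.8] 0.07229605941382847
end [-1.1  0.7  0.4] 0.06758970674368542 0.1304734102382738
6170 [-0.00375174  0.00081036  0.06196529] 12.975
```

The long board is seated: its top is at 62 mm and level. Next is the short board, measured again first.

Run:
```python
from h import *
D=np.array([[1,0,0],[0,-1,0],[0,0,-1.]])
robot.goto((.47,-.28,.23),D)
im,d,o,R=grab("wrist")
P=pins(im,[(253,92),(363,84)],o,R);H=holes(im,[(249,143),(361,138)],o,R)
old=np.array([[0.5238,-0.2431],[0.5309,-0.3644]])
print(P,H,np.abs(H[:,:2]-old).max())
assert np.abs(H[:,:2]-old).max()<.003
s,y,fl=slide(H,P,.06); print(list(s),y,fl)
drop(s,y,fl)
im,d,o,R=grab("wrist");np.savez("/tmp/w3.npz",im=im,d=d,o=o,R=R)
Pc=cloud(d,o,R);c,sn=np.cos(np.radians(y)),np.sin(np.radians(y));e=Pc[...,:2]-s;bx=e@[c,sn];by=e@[-sn,c]
m=(abs(bx)<.022)&(abs(by)<.07)&(abs(by)>.03)&(abs(Pc[...,2]-.06)<.02)
Q=Pc[m];A=np.c_[bx[m],by[m],np.ones(m.sum())];print(m.sum(),np.linalg.lstsq(A,Q[:,2],rcond=None)[0])
robot.goto((.45,-.1,.28),D);print(robot.read_t())
im,d,o,R=grab("wrist");np.savez("/tmp/w4.npz",im=im,d=d,o=o,R=R);cv2.imwrite("pics/w4.png",im[:,:,::-1])
```

```text
pin [252.33333333  91.75641026] 78 [248  87  10  10]
pin [362.38888889  83.18055556] 72 [358  79  10   9]
hole ((246.0, 144.0), (12.0, 12.0), 90.0) 151
hole ((360.0, 138.0), (12.0, 12.0), 90.0) 150
[[ 0.5801913  -0.24878975  0.058     ]
 [ 0.59207864 -0.36917585  0.058     ]] [[ 0.52361125 -0.24258996  0.0715    ]
 [ 0.53105943 -0.36435855  0.0715    ]] 0.0005100426702558947
yaw -5.962087679019845 -3.823016949480703 board [ 0.52733534 -0.30347426] seat [ 0.58613497 -0.3089828 ]
width 0.12535263885809247 f [-0.73451433 -0.04172493  0.8590718 ]
at [ 0.58584879 -0.30897739  0.07656309] f [ 0.64525119 -0.585156   -1.7567631 ] 0.13126424111236104
[np.float64(0.5861349701895937), np.float64(-0.308982799372057)] -3.823016949480703 True
0 0 0 0 [-0.2 -0.4 -2.3] 0.0722378171362004
end [-0.6 -0.5 -2.4] 0.06733827708104845 0.12834796018180297
3162 [-0.01246382  0.00136886  0.06156801]
24.6417
```

View pics/w4.png

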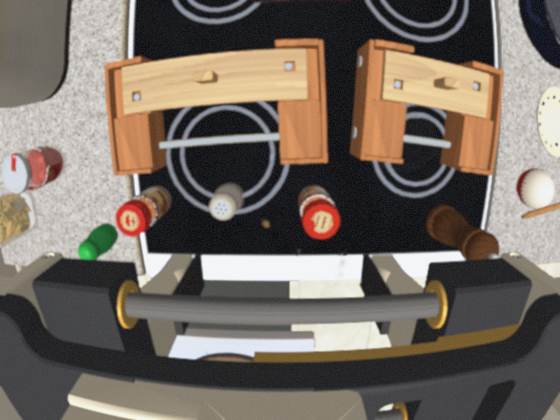

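Both boards are down on their pins, with the pins showing in all four holes: (137,97), (289,66), (398,85) and (488,97). The front row reads: caps at (131,218) and (321,220), salt at (222,206), mill at (470,235). Next I'll fit each item's axis from its point cloud.

```bash
cat >> h.py <<'E'
from scipy.optimize import least_squares
def fitcyl(clouds,c,r,zr):
    """axis xy of an upright cylinder of radius r, from cloud points between heights zr"""
    Q=np.vstack([P.reshape(-1,3) for P in clouds]);Q=Q[(Q[:,2]>zr[0])&(Q[:,2]<zr[1])&(np.hypot(Q[:,0]-c[0],Q[:,1]-c[1])<r+.02)]
    s=least_squares(lambda p:np.hypot(*(Q[:,:2]-p).T)-r,c,loss="soft_l1",f_scale=.002)
    return s.x,len(Q),np.median(abs(s.fun))
E
python3 - <<'E'
from h import *
Z=np.load("/tmp/w4.npz");V={"w":[cloud(Z["d"],Z["o"],Z["R"])]}
for n in("top","scene"):
    im,d,o,R=grab(n);V[n]=[cloud(d,o,R)]
T=dict(j1=((.41,.09),.0225,(.02,.08)),j2=((.407,-.148),.0225,(.02,.08)),salt=((.416,-.03),.022,(.015,.068)),mill=((.375,-.36),.029,(.02,.11)))
for k,a in T.items():
    for v,c in V.items():
        x,n,e=fitcyl(c,*a); Q=c[0].reshape(-1,3);Q=Q[np.hypot(*(Q[:,:2]-a[0]).T)<.04]; print(k,v,np.round(x,4),n,round(e,4),"top",np.round(np.percentile(Q[:,2],99),3))
for k,px,z in(("j1",(131,218),.106),("j2",(321,220),.106),("salt",(222,206),.088)): print(k,onplane(px,Z["o"],Z["R"],z))
E
```

```text
j1 w [0.4141 0.091 ] 623 0.0005 top 0.108
j1 top [0.41 0.09] 0 nan top 0.739
j1 scene [0.4101 0.0902] 235 0.0015 top 0.109
j2 w [ 0.4122 -0.1468] 408 0.0004 top 0.398
j2 top [ 0.4119 -0.1469] 46 0.0005 top 0.751
j2 scene [ 0.4089 -0.1471] 269 0.001 top 0.669
salt w [ 0.4188 -0.0233] 362 0.0011 top 0.417
salt top [ 0.4238 -0.0256] 58 0.0019 top 0.747
salt scene [ 0.4178 -0.0234] 203 0.0018 top 0.473
mill w [ 0.3735 -0.3676] 1089 0.0026 top 0.155
mill top [ 0.3832 -0.3662] 111 0.0029 top 0.158
mill scene [ 0.3772 -0.3554] 445 0.0027 top 0.157
j1 [[0.41683701 0.08846728 0.106     ]]
j2 [[ 0.4137438  -0.14659076  0.106     ]]
salt [[ 0.42621015 -0.02769849  0.088     ]]
  return _methods._mean(a, axis=axis, dtype=dtype,
  ret = ret.dtype.type(ret / rcount)
```

```bash
cat >> h.py <<'E'
SEAT=dict(L=((.58205,-.0095),2.302),S=((.5861,-.3090),-3.823))
def pick(c,g,yaw,zt=.2,w=1.0):
    """grip an upright thing at xy c, grasp height g over its foot; lift"""
    fl=bestrot([*c,zt],yaw);robot.move_gripper(w)
    robot.goto([*c,zt],rotdown(yaw,fl));robot.servo_line([*c,g-.019],speed=.12)
    print("down f",np.round(robot.read_force(),1));robot.move_gripper(0);print("width mm",88*robot.read_grip_width(),"pad",robot.read_finger_force())
    robot.servo_line([*c,zt],speed=.12);print("lift width",88*robot.read_grip_width(),np.round(robot.read_force(),1));return fl
def place(seat,by,g,fl,zt=.2):
    (sx,sy),yw=SEAT[seat];a=np.radians(yw);q=[sx-np.sin(a)*by,sy+np.cos(a)*by];z0=.062+g-.019;yaw=yw+90
    robot.servo_line([*q,zt],ori=rotdown(yaw,fl),speed=.15);robot.dwell(.2);f0=robot.read_force()[2];w=88*robot.read_grip_width()
    z=z0+.012;robot.servo_line([*q,z],speed=.1)
    while z>z0-.002 and robot.read_force()[2]-f0<2.5: z-=.001;robot.servo_line([*q,z],speed=.02)
    print("placed q",q,"z over nominal",z-z0,"df",robot.read_force()[2]-f0,"width",w)
    robot.move_gripper(1);robot.servo_line([*q,zt+.03],speed=.15);print("t",robot.read_t());return q
E
python3 - <<'E'
from h import *
fl=pick((.4135,.0905),.078,92.3)
if 88*robot.read_grip_width()>35: place("L",.065,.078,fl)
im,d,o,R=grab("wrist");cv2.imwrite("pics/w5.png",im[:,:,::-1])
E
```

```text
down f [ 0.   0.3 -0.8]
width mm 43.96658760779103 pad 29.993813037872314
lift width 43.74672000627992 [ 0.1  0.5 -1.6]
placed q [np.float64(0.5794391663868051), np.float64(0.05544754458672178)] z over nominal -0.0010000000000000148 df 6.573162534837929 width 43.99509067966884
t 36.6167
```

View pics/w5.png

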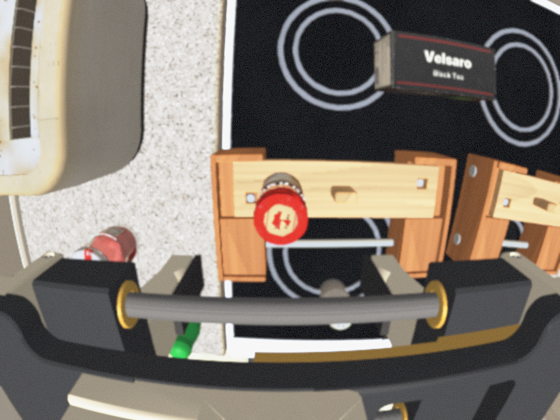

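The first jar stands on the long board, with its cap at (280,212), and the board is still on its pins. Next are the second jar, then the salt, checking the boards in a view between picks.

```bash
cat >> h.py <<'E'
def boardcheck(tag):
    """height plane and pin visibility of both boards from a fixed hover"""
    D=np.array([[1,0,0],[0,-1,0],[0,0,-1.]]);robot.goto((.45,-.1,.30),D);im,d,o,R=grab("wrist");P=cloud(d,o,R)
    cv2.imwrite(f"pics/{tag}.png",im[:,:,::-1]);np.savez(f"/tmp/{tag}.npz",im=im,d=d,o=o,R=R)
    for k,h in(("L",.1),("S",.06)):
        (sx,sy),yw=SEAT[k];a=np.radians(yw);e=P[...,:2]-(sx,sy);bx=e@[np.cos(a),np.sin(a)];by=e@[-np.sin(a),np.cos(a)]
        m=(abs(bx)<.027)&(abs(by)<h+.012)&(abs(P[...,2]-.062)<.006);hi=(abs(bx)<.045)&(abs(by)<h+.03)&(abs(P[...,2]-.0715)<.003)
        print(k,"top pts",m.sum(),"z",np.median(P[m][:,2]),"raised",hi.sum(),"t",robot.read_t())
    return P
E
python3 - <<'E'
from h import *
fl=pick((.4122,-.147),.078,92.3)
if 88*robot.read_grip_width()>35: place("L",-.065,.078,fl)
P=boardcheck("w6")
for k,c,r,zr in(("salt",(.42,-.025),.022,(.015,.068)),("mill",(.376,-.364),.029,(.03,.11))): print(k,fitcyl([P],c,r,zr))
E
```

```text
down f [ 0.5  0.3 -0.1]
width mm 43.80639990479531 pad 29.99897450208664
lift width 43.70539522813603 [ 0.2 -0.2 -1.4]
placed q [np.float64(0.5846608336131948), np.float64(-0.07444754458672177)] z over nominal -0.0010000000000000148 df 5.928102044262233 width 43.94391397185034
t 48.7917
L top pts 3541 z 0.06229100472011062 raised 290 t 49.5083
S top pts 3134 z 0.06226630546751641 raised 366 t 49.5083
salt (array([ 0.41891078, -0.02323069]), 315, np.float64(0.0011901017767276707))
mill (array([ 0.37339595, -0.36809542]), 911, np.float64(0.00231493861592659))
```

View pics/w6.png

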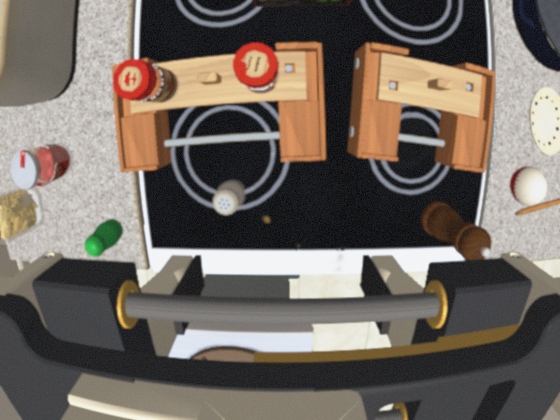

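Both jars stand at (133,78) and (256,68), and both boards are flat. Salt next.

Run:
```python
from h import *
fl=pick((.4205,-.0245),.062,88)
if 88*robot.read_grip_width()>35: place("S",.045,.062,fl)
D=np.array([[1,0,0],[0,-1,0],[0,0,-1.]]);robot.goto((.42,-.36,.33),D)
im,d,o,R=grab("wrist");P=cloud(d,o,R);cv2.imwrite("pics/w7.png",im[:,:,::-1])
for r,zr in((.029,(.03,.115)),(.029,(.02,.06)),(.029,(.07,.11)),(.025,(.12,.15))): print(zr,fitcyl([P],(.376,-.364),r,zr))
m=(np.hypot(P[...,0]-.376,P[...,1]+.364)<.05)
for z in np.arange(.01,.165,.01):
    Q=P[m&(abs(P[...,2]-z)<.005)]
    if len(Q): print(round(z,2),len(Q),np.round([Q[:,0].min(),Q[:,0].max(),Q[:,1].min(),Q[:,1].max()],3))
```

```text
down f [ 0.  -1.   0.1]
width mm 32.148097167574576 pad 30.000025026965886
lift width 32.05767893504135 [ 0.6 -0.5 -0.7]
(0.03, 0.115) (array([ 0.37091701, -0.36168135]), 514, np.float64(0.002194973728723841))
(0.02, 0.06) (array([ 0.37220086, -0.36133198]), 304, np.float64(0.0017399560004792303))
(0.07, 0.11) (array([ 0.36867806, -0.36427818]), 69, np.float64(0.0012475253035873109))
(0.12, 0.15) (array([ 0.37586143, -0.36158652]), 327, np.float64(0.00163915333207873))
0.01 110 [ 0.37   0.406 -0.389 -0.333]
0.02 44 [ 0.383  0.405 -0.387 -0.335]
0.03 18 [ 0.392  0.404 -0.375 -0.339]
0.04 103 [ 0.372  0.404 -0.387 -0.334]
0.05 127 [ 0.374  0.402 -0.385 -0.336]
0.06 111 [ 0.38   0.4   -0.383 -0.339]
0.07 65 [ 0.385  0.398 -0.38  -0.343]
0.08 19 [ 0.391  0.397 -0.371 -0.349]
0.11 75 [ 0.386  0.403 -0.383 -0.339]
0.12 9 [ 0.399  0.402 -0.371 -0.35 ]
0.13 109 [ 0.382  0.404 -0.386 -0.339]
0.14 217 [ 0.381  0.403 -0.386 -0.342]
```

View pics/w7.png

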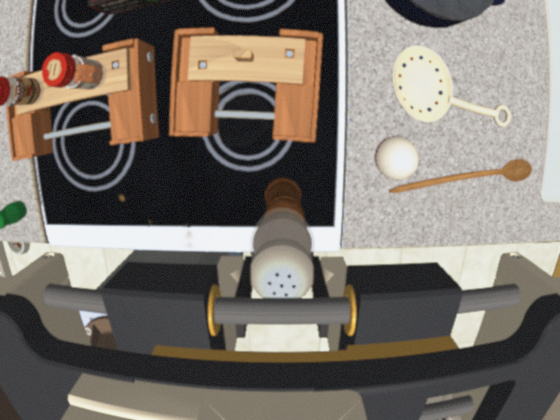

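The salt is still in the grip at (283,250), because the measured 32 mm width was below my threshold. Before placing it, I'll check how it sits in the fingers.

Run:
```python
from h import *
robot.servo_line((.42,-.25,.33),speed=.2)
im,d,o,R=grab("wrist");P=cloud(d,o,R);t=np.array(robot.read_position());Q=P-t
g=cv2.cvtColor(im,cv2.COLOR_RGB2HSV)
m=(np.abs(Q[...,0])<.06)&(np.abs(Q[...,1])<.03)&(Q[...,2]>-.08)&(Q[...,2]<.08)
v,u=np.where(m);print(m.sum(),88*robot.read_grip_width())
for z in np.arange(-.07,.075,.008):
    q=Q[m&(abs(Q[...,2]-z)<.004)]
    if len(q): print(round(z,3),len(q),np.round([q[:,0].min(),q[:,0].max(),q[:,1].min(),q[:,1].max()],3))
im2=cv2.resize(im[180:320,200:370],None,fx=4,fy=4,interpolation=cv2.INTER_CUBIC);cv2.imwrite("pics/w8.png",im2[:,:,::-1])
```

```text
8003 32.33609161356405
-0.038 39 [ 0.011  0.019 -0.015  0.014]
-0.03 54 [ 0.012  0.02  -0.015  0.015]
-0.022 70 [ 0.013  0.021 -0.015  0.016]
-0.014 194 [ 0.002  0.022 -0.021  0.021]
-0.006 372 [-0.001  0.021 -0.021  0.021]
0.002 404 [-0.002  0.02  -0.02   0.02 ]
0.01 405 [ 0.002  0.02  -0.018  0.018]
0.018 355 [ 0.003  0.019 -0.017  0.017]
0.026 226 [ 0.006  0.019 -0.019  0.02 ]
0.034 888 [-0.011  0.019 -0.03   0.03 ]
0.042 2334 [-0.009  0.017 -0.03   0.03 ]
0.05 1127 [-0.005  0.013 -0.03   0.03 ]
0.058 448 [ 0.001  0.013 -0.029  0.029]
0.066 560 [-0.009  0.013 -0.027  0.028]
0.074 489 [-0.011  0.013 -0.025  0.025]
```

View pics/w8.png

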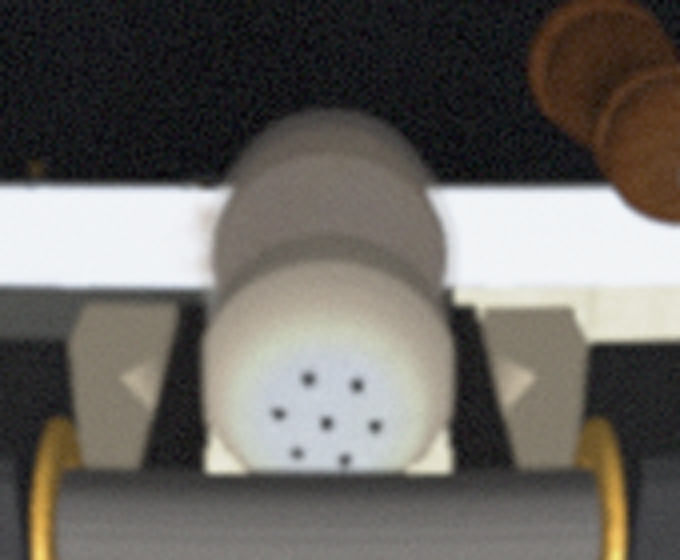

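The salt is upright and centred in the fingers. It is held at its real 34 mm waist, with the belly 42 mm across below, so I can place it.

Run:
```python
from h import *
place("S",.045,.062,True,zt=.25)
P=boardcheck("w9")
print("salt",fitcyl([P],(.589,-.264),.021,(.08,.11)))
robot.goto((.5,-.36,.30),np.array([[1,0,0],[0,-1,0],[0,0,-1.]]));im,d,o,R=grab("wrist");P=cloud(d,o,R);cv2.imwrite("pics/w10.png",im[:,:,::-1])
m=(np.hypot(P[...,0]-.374,P[...,1]+.363)<.045)
for z in np.arange(.01,.165,.01):
    Q=P[m&(abs(P[...,2]-z)<.005)]
    if len(Q): print(round(z,2),len(Q),np.round([Q[:,0].min(),Q[:,0].max(),Q[:,1].min(),Q[:,1].max()],3))
```

```text
placed q [np.float64(0.5891003497203605), np.float64(-0.2641001347267552)] z over nominal -0.0010000000000000148 df 5.662816005651351 width 32.65212068055491
t 65.0
L top pts 3513 z 0.062311800670317996 raised 304 t 65.9167
S top pts 1995 z 0.06224983902176984 raised 378 t 65.9167
salt (array([ 0.58879182, -0.26615196]), 389, np.float64(0.0010338645834218271))
0.01 149 [ 0.372  0.406 -0.389 -0.332]
0.02 81 [ 0.378  0.404 -0.387 -0.334]
0.03 59 [ 0.369  0.404 -0.386 -0.335]
0.04 141 [ 0.367  0.404 -0.386 -0.335]
0.05 163 [ 0.368  0.402 -0.386 -0.337]
0.06 163 [ 0.372  0.401 -0.384 -0.339]
0.07 117 [ 0.378  0.398 -0.381 -0.342]
0.08 61 [ 0.384  0.397 -0.379 -0.344]
0.09 38 [ 0.388  0.399 -0.378 -0.346]
0.1 28 [ 0.39   0.401 -0.375 -0.345]
0.11 149 [ 0.385  0.403 -0.385 -0.339]
0.12 46 [ 0.384  0.402 -0.378 -0.339]
0.13 164 [ 0.367  0.404 -0.387 -0.337]
0.14 490 [ 0.367  0.404 -0.386 -0.338]
0.15 355 [ 0.371  0.396 -0.379 -0.345]
0.16 55 [ 0.379  0.386 -0.368 -0.357]
```

View pics/w9.png

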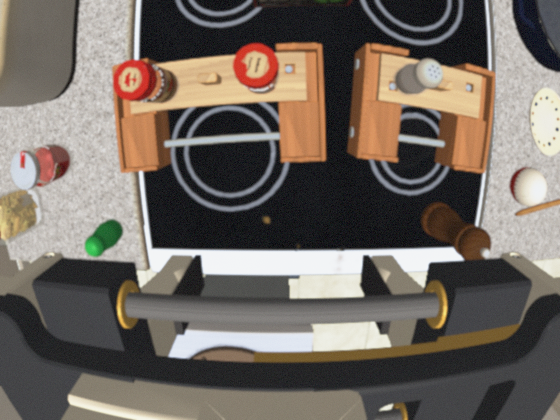

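The salt stands on the short board at (415,75) and both boards are flat. The mill's axis is at (0.378, -0.3615), and I'll grip it just at the collar and head.

Run:
```python
from h import *
fl=pick((.378,-.3615),.120,86.2,zt=.25)
w=88*robot.read_grip_width()
if w>35: place("S",-.046,.120,fl,zt=.25)
P=boardcheck("w11")
im,_,_,_=grab("scene");cv2.imwrite("pics/s11.png",im[:,:,::-1])
```

```text
down f [-0.1  0.1  0.7]
width mm 46.68669124669701 pad 30.00010613606719
lift width 46.34708811573641 [-0.5  0.8 -1.6]
placed q [np.float64(0.5830329758414091), np.float64(-0.3548976400570947)] z over nominal -0.0010000000000000009 df 7.595561244261367 width 46.373802253969025
t 81.0583
L top pts 3528 z 0.06237197344516013 raised 299 t 83.4333
S top pts 1058 z 0.06236811677123111 raised 459 t 83.4333
```

View pics/w11.png

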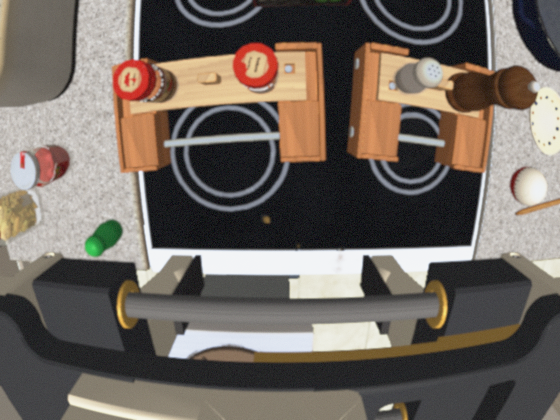

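View pics/s11.png

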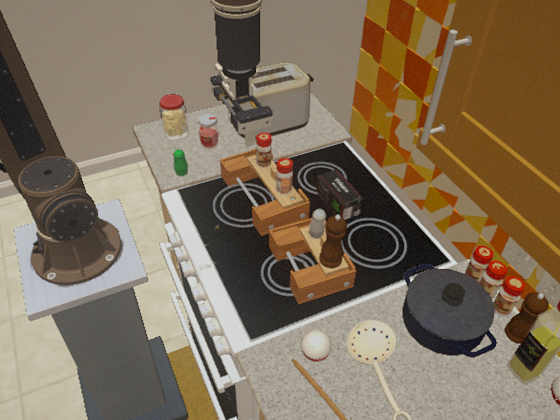

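Both views show two jars on the long board, and the salt and mill upright on the short board. Both boards are flat, the front of the hob is clear and the look-alikes haven't moved.

```bash
python3 -c "
from rig import robot
print(robot.job_done(),robot.read_t())"
```

```text
the job is handed in; nothing more can be done
the job is handed in; nothing more can be done
```

I handed the job in: both boards lie flat on their pins, the two waiting spice jars stand on the long board, and the salt shaker and pepper mill stand on the short one; the last check was at 83 s, and the hand-in call returned no verdict.

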